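# Dose the shaver-head pot and leave it under its inner lid

### The job

Press the bottle's nozzle cap right down to dose the cleaning pot and let it come back up; then carry the nested pair of lids together, set them gently on the pot so that the inner lid is fully home in its mouth, and let go of them. Last, take the outer lid alone and lift it until it is well clear above the inner lid's rod, the inner lid staying seated and undisturbed; finish while holding the outer lid still and level above the pot. Leave the other things on the vanity alone.

Things in the scene. Friction and masses are not known exactly. Their poses are not given: they have to be found in the camera images.
- station: Fixed cleaning station: black tray 120 (x) by 270 (y) by 10 mm with a dark metal bottle 64 mm across (axis y = -75 mm) and an open white pot (axis y = +75 mm); between them at y = -22 mm a small funnel, top 121 mm up, its feed tube entering the pot's side 62 mm up. Origin: centre of the tray's underside, z up. Yaw within 0.8 rad of 0; stands left or right of the robot.
- pot_mouth (a point): Centre of the pot's open mouth, level with its rim, 95 mm above the table. The pot is 82 mm across outside, 74 mm inside, its wall 4 mm, its inside 79 mm deep. Same axes as the station: the bottle is 150 mm away towards -y.
- cap_top (a point): Centre of the flat top of the bottle's black nozzle cap (34 mm across), 170 mm above the table when up. A spout at the cap's side points along the station's +y, to the funnel, reaching 57 mm from the cap's axis; it lies below the cap's top.
- nozzle_cap (a joint): How far the nozzle cap is pressed straight down: 0 = up, 0.010 m = fully down against its stop. Sprung: it needs about 2.5 N to start and 5 N to be fully down, and comes back up by itself.
- inner_lid: Loose, steel, about 0.16 kg. Origin: centre of underside, z up. Plug 70 mm across (60 at its foot), z 0 to 10 mm, fits the pot with 2 mm to spare all round; flange 92 mm across, z 10 to 15, comes to lie on the pot's rim (origin then 10 mm below the mouth); plain upright round rod 16 mm across on the axis, to z = 72 mm. Starts standing on the table on its plug, under the outer lid.
- outer_lid: Loose, steel, about 0.12 kg. Origin: centre of lower edge, z up. Cover 102 mm across; skirt z 0 to 4 mm (96 inside), flat top z 4 to 8, centre hole 24 mm; collar 40 mm outside, 24 inside, z 8 to 30. Rests loose on the inner lid's flange, origin 11 mm above that lid's; the rod stands 31 mm proud of the collar. No lock: lifting by the rod carries both, by the collar the outer lid only.
- cream_jar: Bystander, loose, to be left alone: low round white jar with a black cap, 52 mm across, 45 mm tall. Origin: centre of its underside.
- soap_dish: Bystander, loose, to be left alone: small white dish with a cake of soap on it, 75 x 50 mm, 30 mm tall. Origin: centre of its underside.
- brush_cup: Bystander, loose, to be left alone: black round cup, 64 mm across, 85 mm tall, with toothbrushes and a razor standing in it, 185 mm tall in all. Origin: centre of its underside.
- trimmer: Bystander, loose, to be left alone: black hair trimmer standing upright on its round foot, 60 mm across, 165 mm tall. Origin: centre of its underside.
- deodorant: Bystander, loose, to be left alone: plain metal can, 48 mm across, 130 mm tall. Origin: centre of its underside.
- tumbler: Bystander, loose, to be left alone: white tooth mug without handle, 68 mm across, 90 mm tall. Origin: centre of its underside.
- hairbrush: Bystander, loose, to be left alone: wooden hairbrush lying bristles down, about 185 x 55 mm, 30 mm tall, its handle towards its -x. Origin: on its underside, 20 mm from the centre of the bristle block.

How it is judged:
By the outcome, as a careful person would: the job done as asked, in the order asked, and still so for the second after the job is handed in, while the arm keeps its last pose, push and grip.
It also fails if it takes over 61 s, if anything falls off the work surface, if the arm or the gripper's body presses on something with over 40 N, if the wrist force passes 120 N, or if a joint passes its speed limit or range.

### The arm

A 7-joint arm with a two-finger parallel gripper is mounted at the origin on the work surface. World frame = base frame: x ahead of the robot, y to its left, z up, the work surface at z = 0. Lengths are in mm, angles in rad, forces in N, time in s.
With the tool pointing down it reaches from about 425 to 950 mm from the base axis. Payload 16.7 kg.
Tool frame: the origin (TCP) lies midway between the tips of the shut fingers; the grasp point (between the pads) lies 19 mm behind it (robot.tcp_to_grasp is the distance from the TCP to the grasp point, in mm); z points along the fingers, y is the line along which they close (so a half turn about z gives the same grasp; the last joint's range is limited). The gripper opens to 94 mm and grips with 3 to 60 N. Pads are 16 mm wide; open, the fingers measure 119 mm over their backs; the gripper's body (75 mm by 177 mm) begins 78 mm behind the grasp point.
Start: joints at [0.967, 0.426, 0.074, 1.606, -0.034, 1.111, -0.067], TCP at [296.481, -606.361, 205.467] pointing down, gripper open.
Joint ranges: [-2.85, 2.85], [-0.5, 2.14], [-1.23, 1.37], [0.21, 2.46], [-1.02, 4.16], [0.16, 2.05], [-2.73, 2.73]. Speed limits (rad/s): [1.89, 1.89, 2.39, 2.39, 3.01, 3.01, 3.01].

### API

Orientations are given as a 3x3 rotation matrix whose columns are the frame's x, y, z axes.
In Python, from workcell import robot, imaging, order gives the robot as it stands. The module is installed in compiled form; this text tells all that it offers.
- The arm moves only by the tool send_rows, never from a script. Its argument "series" is one flat list of numbers, 7 for each row, row after row: the turn, a rotation vector about the tool's x, y, z in rad, then the shift along the tool's x, y, z in cm, then the closure, from 0 (fully open) to 1 (shut). A call has 1 to 5 rows; each row is the pose to reach, as a shift and turn from the pose commanded when the call began, along the tool's axes at that moment; what a row does not reach only later rows make up. A row lasts 1/8 s, in which the tool goes at most 62.5 mm and 10.7 degrees, less where a joint would pass 70% of its speed; a pose out of reach is approached as far as the arm can. A call with a gripper value outside its range is refused whole. The fingers move at their own pace and stop on an object; "force" is the grip in N (left out, the last holds). Time passes only in rows, so rows that repeat a pose let the fingers close. It gives the time, the measured TCP pose, the force and the opening at its end, in the units of the state.
- robot.get_state(): the state, without advancing time (a new reading comes with each control period).
- imaging.snapshot(name): name is "scene" or "top" or "wrist"; returns (picture, depth): 400x640x3 uint8, red, green, blue; 400x640 float32, mm along the optical axis (not along the pixel's ray), 0 where there is no reading.
- imaging.camera_model(name): a dict with "mtx" (3x3 intrinsics, pixels), "k1" (the pictures are not rectified: a ray, as slopes to the right and down, at radius r is drawn at 1 + k1 r^2 times it, then the intrinsics apply), "rvec" (rotation vector, rad) and "tvec" (3), from world to camera coordinates, as OpenCV has them; the wrist camera has in their place "tool_from_camera" (4x4, takes a point from camera to tool coordinates, whose origin is the TCP and whose axes are the flange's). Camera axes: x right, y down, z forward; pixel columns grow to the right and rows downward; lengths in mm; the calibration is good to about 2 mm. A picture is of the moment at which its call begins: read the wrist's pose just before it. camera_model takes no time and is no camera call.
- order.finish_job(): hands the job in, once; it reports no verdict.
The state is a dict: "time": time; "joints": joint angles; "dq": joint speeds; "joint_efforts": joint torques, N m; "tcp_pos": TCP position; "ee_rot": TCP orientation; "wrist_force": force on the tool from outside, world axes, zero at the start; "moment": the same for the moment, N m; "width": opening from 0.0 (shut) to 1.0 (fully open).
Only numpy, scipy, OpenCV 4.12 (cv2) and the standard library are available. Lean on these libraries where they do the work, as an engineer would, in place of code of your own. Each camera call takes 0.05 s, during which the arm holds its last target. There are 200 camera calls.

## Working session

There is one attempt and no reset: what is moved stays moved. The work goes in short steps, Python scripts to look and compute and a tool call to move; the robot and the scene stay as the last step left them, time stands still between calls to the robot, and variables do not carry over. Pictures are saved under pics/ and viewed, on a budget of 10 in all, crops included, one or two more only if the job needs it, and the job is handed in when it is done.

Besides the shell and the picture viewer there is one more tool, called after "Emit:" as name(argument=value, ...) on one line, values as JSON. send_rows: Moves the arm, as the interface text tells. Its arguments: {"type":"object","properties":{"series":{"type":"array","items":{"type":"number"}},"force":{"type":"number"}},"required":["series"]}

```bash
mkdir -p pics; ls
cat > h.py <<'E'
import numpy as np, cv2
from workcell import robot, imaging, order
def snap(n):
    s=robot.get_state(); p,d=imaging.snapshot(n); return s,p,d
def cam(n,s=None):
    m=imaging.camera_model(n); K=np.array(m["mtx"])
    if n=="wrist":
        T=np.eye(4);T[:3,:3]=np.array(s["ee_rot"]);T[:3,3]=s["tcp_pos"]
        W=T@np.array(m["tool_from_camera"])
    else:
        R=cv2.Rodrigues(np.array(m["rvec"],float))[0]; W=np.eye(4);W[:3,:3]=R.T;W[:3,3]=-R.T@np.array(m["tvec"],float).ravel()
    return K,m["k1"],W
def slopes(uv,K,k1):
    uv=np.atleast_2d(np.asarray(uv,float)); d=np.c_[(uv[:,0]-K[0,2])/K[0,0],(uv[:,1]-K[1,2])/K[1,1]]
    s=d.copy()
    for _ in range(8): s=d/(1+k1*(s**2).sum(1,keepdims=True))
    return s
def onplane(n,uv,z,s=None):
    K,k1,W=cam(n,s); r=np.c_[slopes(uv,K,k1),np.ones(len(np.atleast_2d(uv)))]@W[:3,:3].T
    return W[:3,3]+r*((z-W[2,3])/r[:,2:3])
def cloud(n,d,s=None):
    K,k1,W=cam(n,s); v,u=np.mgrid[:400,:640]; sl=slopes(np.c_[u.ravel(),v.ravel()],K,k1)
    P=np.c_[sl,np.ones(len(sl))]*d.reshape(-1,1); P=P@W[:3,:3].T+W[:3,3]; P[d.ravel()==0]=np.nan
    return P.reshape(400,640,3)
def save(f,p): cv2.imwrite("pics/"+f,p[:,:,::-1])
E
python3 - <<'E'
from h import *
s,p,d=snap("top"); s2,q,e=snap("scene"); np.savez("a.npz",p=p,d=d,q=q,e=e)
save("a.png",np.vstack([p,q])[:, :]) if 0 else cv2.imwrite("pics/a.png",cv2.resize(np.vstack([p,q])[:,:,::-1],(480,600)))
save("top.png",p)
print(s); print(cam("top")); print(imaging.camera_model("wrist")); print((d>0).mean())
E
```

```text
pics
{'time': 0.0, 'joints': array([ 0.96650705,  0.42672481,  0.07383185,  1.60662448, -0.03411887,
        1.11077185, -0.06708915]), 'dq': array([-0.00015467, -0.000567  ,  0.0001159 , -0.00148639, -0.00060784,
        0.00137584, -0.00031749]), 'joint_efforts': array([ 1.91202480e-04, -9.35842609e+01,  3.66692908e+00, -4.54207277e+01,
       -4.88313055e-02,  2.00327835e-02,  8.00391945e-05]), 'tcp_pos': array([ 296.30331938, -605.9980725 ,  204.7721213 ]), 'ee_rot': array([[ 8.98359033e-01,  4.39261500e-01, -6.18965202e-04],
       [ 4.39261930e-01, -8.98358351e-01,  1.10873441e-03],
       [-6.90282168e-05, -1.26792943e-03, -9.99999194e-01]]), 'wrist_force': array([ 0.90707676, -0.7084439 , -0.04778402]), 'moment': array([-0.03612217,  0.0099231 ,  0.05195274]), 'width': 0.9992736936201558}
(array([[453.19380653,   0.        , 317.81799152],
       [  0.        , 453.19380653, 209.72590706],
       [  0.        ,   0.        ,   1.        ]]), -0.04120340265825133, array([[ 5.03175268e-03, -9.82294312e-01,  1.87276707e-01,
         3.60986944e+02],
       [-9.99985152e-01, -5.33452960e-03, -1.11279252e-03,
        -1.06132965e+02],
       [ 2.09212290e-03, -1.87268327e-01, -9.82306570e-01,
         1.24958416e+03],
       [ 0.00000000e+00,  0.00000000e+00,  0.00000000e+00,
         1.00000000e+00]]))
{'mtx': array([[284.97718803,   0.        , 323.87368265],
       [  0.        , 284.97718803, 198.71456581],
       [  0.        ,   0.        ,   1.        ]]), 'k1': -0.032181962596719724, 'tool_from_camera': array([[-2.57691272e-04, -9.57830136e-01, -2.87334934e-01,
         8.39644327e+01],
       [ 9.99999966e-01, -2.55892931e-04, -4.38140316e-05,
        -4.84926224e-01],
       [-3.15605788e-05, -2.87334936e-01,  9.57830169e-01,
        -1.78990802e+02],
       [ 0.00000000e+00,  0.00000000e+00,  0.00000000e+00,
         1.00000000e+00]])}
0.995953125
```

View pics/top.png

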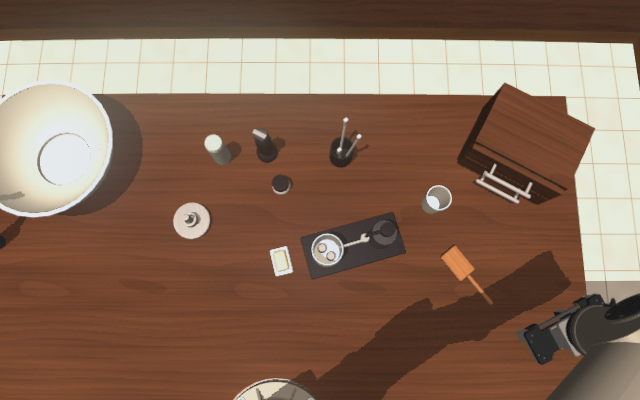

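View pics/a.png

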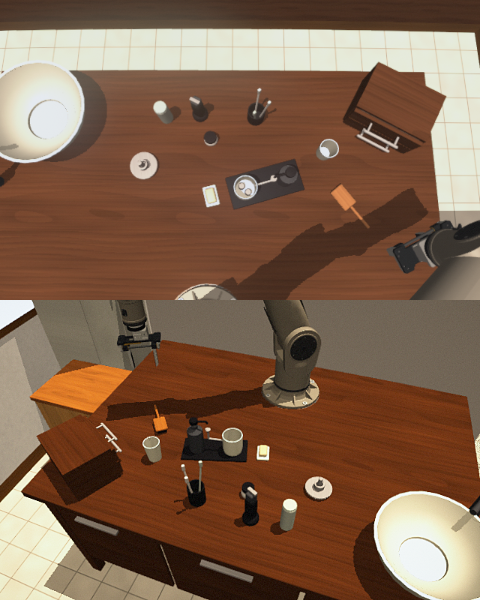

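The top view shows the lids at about px (191,220), the pot at (327,249), the bottle at (385,232), the base near (275,395) and the gripper at lower right. Next I measure these points.

Run:
```python
from h import *
a=np.load("a.npz"); P=cloud("top",a["d"]); x,y,z=P[...,0],P[...,1],P[...,2]
print("table z",np.nanmedian(z[300:330,100:200]))
def box(u0,u1,v0,v1,zl,zh,name):
    m=np.zeros((400,640),bool); m[v0:v1,u0:u1]=1; m&=(z>zl)&(z<zh)
    q=P[m]; 
    if len(q)<5: print(name,len(q)); return
    c,r=cv2.minEnclosingCircle(q[:,:2].astype(np.float32)); print(name,len(q),"circ",np.round(c,1),round(r,1),"med",np.round(np.median(q,0),1),"zmax",q[:,2].max().round(1))
box(165,220,195,245,12,45,"lid cover"); box(165,220,195,245,60,95,"rod")
box(300,352,225,275,85,110,"pot rim"); box(360,412,210,255,162,185,"cap")
box(360,412,210,255,20,185,"bottle")
box(310,350,230,268,10,30,"pot floor?")
# tray
m=np.zeros((400,640),bool); m[205:285,295:412]=1; m&=(z>5)&(z<16)
r=cv2.minAreaRect(P[m][:,:2].astype(np.float32)); print("tray",r)
for n,b in dict(deo=(200,235,130,168),trim=(250,280,125,165),cup=(325,365,115,170),jar=(268,295,172,198),tumb=(418,455,180,218),soap=(265,297,240,280),brush=(435,495,240,308)).items(): box(*b,12,250,n)
```

```text
table z -0.5831327883546464
lid cover 1013 circ [564.  241.6] 52.1 med [561.6 237.7  19.4] zmax 44.9
rod 35 circ [564.2 241.9] 8.5 med [564.3 240.8  71.2] zmax 77.8
pot rim 170 circ [ 480.1 -130.5] 41.0 med [ 481.6 -132.8   94.3] zmax 100.1
cap 203 circ [ 513.7 -257.9] 35.1 med [ 516.4 -269.8  168.7] zmax 174.7
bottle 688 circ [ 516.6 -259.6] 47.4 med [ 510.5 -264.7  121. ] zmax 174.7
pot floor? 745 circ [ 490.7 -140.4] 72.8 med [ 484.7 -138.6   14.5] zmax 29.6
tray ((502.9368896484375, -206.65835571289062), (219.05316162109375, 323.6314392089844), 0.23291267454624176)
deo 507 circ [750.8 163.6] 24.1 med [741.  159.  118.9] zmax 136.0
trim 547 circ [766.9  40.5] 30.1 med [756.4  36.9  96.4] zmax 170.1
cup 610 circ [ 755.5 -166.7] 46.0 med [ 753.  -172.    75.6] zmax 187.6
jar 283 circ [666.5  -2.6] 25.3 med [662.5  -3.4  43.8] zmax 53.2
tumb 514 circ [ 617.7 -424.5] 34.0 med [ 622.1 -432.5   66.1] zmax 95.6
soap 352 circ [455.8  -8. ] 41.5 med [455.5  -7.1  27.1] zmax 36.8
brush 804 circ [ 414.8 -515.1] 91.4 med [ 441.6 -491.    29.5] zmax 36.8
```

```bash
cat >> h.py <<'E'
def go(target, tx=None):
    "tool-axis shift in cm to world TCP target, and turn about z to bring tool x to direction tx"
    s=robot.get_state(); R=np.array(s["ee_rot"]); print("shift cm",np.round(R.T@(np.array(target)-s["tcp_pos"])/10,2), "t",round(s["time"],2))
    want=np.array([[0,0,0],[0,0,0],[0,0,-1.]]).T
    if tx is not None:
        t=np.array([tx[0],tx[1],0]);t/=np.linalg.norm(t); z=np.array([0,0,-1.]); W=np.c_[t,np.cross(z,t),z]
        print("turn",np.round(cv2.Rodrigues(R.T@W)[0].ravel(),3))
E
python3 -c "
from h import *
go([518,-276,240],[.968,.252])"
```

```text
shift cm [ 34.41 -19.92  -3.49] t 0.1
turn [-0.001  0.     0.2  ]
```

Emit:
send_rows(series=[0, 0, 0.2, 34.4, -19.9, -3.5, 1, 0, 0, 0.2, 34.4, -19.9, -3.5, 1, 0, 0, 0.2, 34.4, -19.9, -3.5, 1, 0, 0, 0.2, 34.4, -19.9, -3.5, 1, 0, 0, 0.2, 34.4, -19.9, -3.5, 1], force=20)

```text
time: 0.72
tcp_pos: [470.0, -347.3, 232.9]
ee_rot: [[0.968, 0.252, -0.0], [0.252, -0.968, 0.0], [-0.0, -0.0, -1.0]]
wrist_force: [1.0, -0.6, -0.5]
width: 0.503
```

```bash
python3 -c "
from h import *
go([518,-276,240],[.968,.252])"
```

```text
shift cm [ 6.44 -5.69 -0.71] t 0.72
turn [-0.  0.  0.]
```

Emit:
send_rows(series=[0, 0, 0, 6, -5.3, -0.7, 1, 0, 0, 0, 6, -5.3, -0.7, 1, 0, 0, 0, 6, -5.3, -0.7, 1, 0, 0, 0, 6, -5.3, -0.7, 1])

```text
time: 1.23
tcp_pos: [512.8, -284.5, 239.4]
ee_rot: [[0.968, 0.25, -0.001], [0.25, -0.968, -0.0], [-0.001, 0.0, -1.0]]
wrist_force: [0.6, -0.2, -0.4]
width: 0.08
```

Run:
```python
from h import *
s,p,d=snap("wrist"); np.savez("w.npz",p=p,d=d,t=s["tcp_pos"],R=s["ee_rot"]); save("w1.png",p)
P=cloud("wrist",d,s); z=P[...,2]
go([518,-276,240],[.968,.252])
m=(z>160)&(z<180); n,l,st,c=cv2.connectedComponentsWithStats(m.astype(np.uint8))
for i in range(1,n):
    if st[i,4]>100: q=P[l==i]; print("cap",st[i],np.round(cv2.minEnclosingCircle(q[:,:2].astype(np.float32))[0],1),np.round(np.median(q,0),1),q.min(0).round(),q.max(0).round())
m=(z>85)&(z<105); n,l,st,c=cv2.connectedComponentsWithStats(m.astype(np.uint8))
for i in range(1,n):
    if st[i,4]>100: q=P[l==i]; print("rim",st[i],cv2.minEnclosingCircle(q[:,:2].astype(np.float32)),np.median(q,0).round(1))
```

```text
shift cm [ 0.72 -0.7  -0.05] t 1.27
turn [ 0.     0.001 -0.002]
cap [ 259  180   75   37 1369] [ 514.9 -256.3] [ 516.3 -270.5  169.3] [ 502. -291.  160.] [ 536. -222.  172.]
rim [ 568    0   56  109 1594] ((734.1135864257812, -552.2412719726562), 56.567604064941406) [ 721.4 -522.2   95.1]
rim [436 102  59  61 782] ((614.37109375, -423.9732666015625), 34.386539459228516) [ 617.1 -429.2   89.3]
rim [619 107  21  40 402] ((671.7098999023438, -611.2576293945312), 32.1912841796875) [ 675.5 -604.5   93.8]
rim [ 156  149   73   68 1158] ((477.6921081542969, -131.4133758544922), 41.35422134399414) [ 477.5 -127.1   93.8]
rim [295 153  49  20 105] ((533.8050537109375, -273.1732482910156), 27.974451065063477) [ 548.  -269.8   95.8]
```

View pics/w1.png

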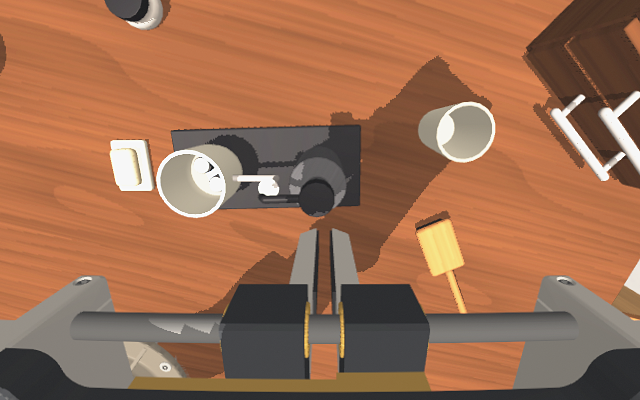

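The wrist view shows the cap as a dark disc at about px (316,197), the pot mouth at (192,183), and the closed fingers at (325,240). Now I refine the cap position.

Run:
```python
from h import *
a=np.load("w.npz"); s=dict(tcp_pos=a["t"],ee_rot=a["R"]); P=cloud("wrist",a["d"],s); z=P[...,2]
print("tip/cap by ray",onplane("wrist",[[316,197],[316,180]],170,s).round(1))
m=np.zeros((400,640),bool); m[175:222,290:345]=1; m&=(z>166)&(z<175); q=P[m]
print("cap",len(q),cv2.minEnclosingCircle(q[:,:2].astype(np.float32)),np.median(q,0).round(1))
pm=np.array([479,-131]);
for c in ([516.5,-275],):
    v=np.array(c)-pm; print(np.linalg.norm(v),np.arctan2(v[0],-v[1]))
go([517.5,-276,185])
```

```text
tip/cap by ray [[ 521.5 -274.4  170. ]
 [ 536.9 -270.6  170. ]]
cap 1015 ((518.0924072265625, -271.0845031738281), 20.138092041015625) [ 519.4 -274.5  169.7]
148.80272174930136 0.2547583024358948
shift cm [ 0.67 -0.72  5.45] t 1.27
```

Emit:
send_rows(series=[0, 0, 0, 0.8, -0.7, 5.0, 1, 0, 0, 0, 0.8, -0.7, 5.0, 1, 0, 0, 0, 0.8, -0.7, 5.0, 1, 0, 0, 0, 0.8, -0.7, 5.0, 1])

```text
time: 1.78
tcp_pos: [520.4, -275.0, 191.4]
ee_rot: [[0.968, 0.251, 0.002], [0.251, -0.968, -0.001], [0.002, 0.001, -1.0]]
wrist_force: [0.2, -0.2, 0.4]
width: 0.005
```

```bash
python3 -c "
from h import *
go([519,-275,172],[.968,.252])"
```

```text
shift cm [-0.13 -0.04  1.94] t 1.77
turn [ 0.001 -0.002 -0.001]
```

Emit:
send_rows(series=[0, 0, 0, -0.1, 0, 1.0, 1, 0, 0, 0, -0.1, 0, 1.7, 1, 0, 0, 0, -0.1, 0, 2.1, 1, 0, 0, 0, -0.1, 0, 2.4, 1, 0, 0, 0, -0.1, 0, 2.4, 1])

```text
time: 2.4
tcp_pos: [518.8, -274.3, 165.7]
ee_rot: [[0.968, 0.252, -0.0], [0.252, -0.968, 0.0], [-0.0, -0.0, -1.0]]
wrist_force: [-2.9, 0.5, 3.5]
width: 0.003
```

Emit:
send_rows(series=[0, 0, 0, 0, 0, 0.2, 1, 0, 0, 0, 0, 0, 0.4, 1, 0, 0, 0, 0, 0, 0.6, 1, 0, 0, 0, 0, 0, 0.7, 1, 0, 0, 0, 0, 0, 0.7, 1])

```text
time: 3.02
tcp_pos: [519.2, -274.4, 160.0]
ee_rot: [[0.968, 0.252, 0.001], [0.252, -0.968, -0.0], [0.001, 0.0, -1.0]]
wrist_force: [-9.8, 3.3, 22.8]
width: 0.005
```

Emit:
send_rows(series=[0, 0, 0, 0, 0, -0.5, 1, 0, 0, 0, 0, 0, -1.2, 1, 0, 0, 0, 0, 0, -2.5, 1, 0, 0, 0, 0, 0, -5, 1, 0, 0, 0, 0, 0, -7, 1])

```text
time: 3.65
tcp_pos: [519.3, -274.3, 230.2]
ee_rot: [[0.968, 0.252, 0.001], [0.252, -0.968, -0.0], [0.001, 0.0, -1.0]]
wrist_force: [0.5, -0.5, 0.2]
width: 0.005
```

Run:
```python
from h import *
s,p,d=snap("wrist"); P=cloud("wrist",d,s); print(s["tcp_pos"])
a,_,e=snap("top"); 
b,_,e=0,0,imaging.snapshot("top")[1]
z=cloud("top",e)[...,2]; m=z[200:260,360:412]; print("cap max z top",np.nanmax(m))
z=P[...,2]; w=(np.hypot(P[...,0]-519,P[...,1]+275)<14)&(z>120)&(z<190); print("cap z",np.median(z[w]),w.sum())
go([564,242,215])
```

```text
[ 519.26013904 -274.28943956  230.20696106]
cap max z top 720.6531353966899
cap z 169.73515427619162 833
shift cm [ 17.31 -48.86   1.46] t 3.8
```

The cap is back up at 169.7 mm. Next I go above the lids, opening the fingers on the way.

Emit:
send_rows(series=[0, 0, 0, 17.3, -48.9, 1.0, 0, 0, 0, 0, 17.3, -48.9, 1.0, 0, 0, 0, 0, 17.3, -48.9, 1.0, 0, 0, 0, 0, 17.3, -48.9, 1.0, 0, 0, 0, 0, 17.3, -48.9, 1.0, 0])

```text
time: 4.42
tcp_pos: [545.2, 39.0, 222.2]
ee_rot: [[0.968, 0.252, -0.001], [0.252, -0.968, 0.0], [-0.001, -0.0, -1.0]]
wrist_force: [1.2, -0.2, -0.2]
width: 0.498
```

```bash
python3 -c "
from h import *
go([564,242,215])"
```

```text
shift cm [  6.94 -19.17   0.72] t 4.42
```

Emit:
send_rows(series=[0, 0, 0, 6.9, -19.2, 0.7, 0, 0, 0, 0, 6.9, -19.2, 0.7, 0, 0, 0, 0, 6.9, -19.2, 0.7, 0, 0, 0, 0, 6.9, -19.2, 0.7, 0, 0, 0, 0, 6.9, -19.2, 0.7, 0])

```text
time: 5.05
tcp_pos: [563.5, 240.7, 214.8]
ee_rot: [[0.967, 0.254, -0.001], [0.254, -0.967, -0.0], [-0.001, -0.0, -1.0]]
wrist_force: [0.1, -1.6, -0.1]
width: 0.994
```

Run:
```python
from h import *
s,p,d=snap("wrist"); P=cloud("wrist",d,s); z=P[...,2]; save("w2.png",p); print(s["tcp_pos"],s["width"])
near=np.hypot(P[...,0]-564,P[...,1]-242)<65
for n,lo,hi in (("rod",68,76),("collar",38,44),("cover",16,24)):
    m=near&(z>lo)&(z<hi); q=P[m]; print(n,len(q),cv2.minEnclosingCircle(q[:,:2].astype(np.float32)) if len(q) else 0,np.median(q,0).round(1))
```

```text
[563.51440881 240.74440585 214.84175695] 0.994044015787578
rod 141 ((562.9222412109375, 243.9709930419922), 8.027933120727539) [563.6 244.1  71.5]
collar 437 ((563.009765625, 244.00933837890625), 19.808259963989258) [566.9 245.5  40.6]
cover 3581 ((562.9391479492188, 243.7183074951172), 51.0826301574707) [568.7 245.5  18.8]
```

View pics/w2.png

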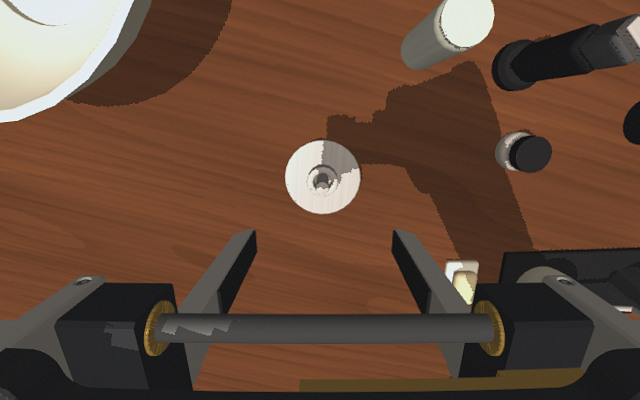

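The wrist view shows the lids centred at px (323,178), with the open fingers on either side. The rod is at (563,244). I descend to z≈45.

Emit:
send_rows(series=[0, 0, 0, 0, -0.3, 6, 0, 0, 0, 0, 0, -0.3, 12, 0, 0, 0, 0, 0, -0.3, 15.5, 0, 0, 0, 0, 0, -0.3, 16.9, 0, 0, 0, 0, 0, -0.3, 16.9, 0])

```text
time: 5.72
tcp_pos: [563.5, 241.9, 46.9]
ee_rot: [[0.968, 0.251, -0.0], [0.251, -0.968, -0.001], [-0.0, 0.0, -1.0]]
wrist_force: [0.2, -0.6, 0.9]
width: 1.001
```

Emit:
send_rows(series=[0, 0, 0, 0, -0.2, 0.1, 0, 0, 0, 0, 0, -0.2, 0.1, 0.5, 0, 0, 0, 0, -0.2, 0.1, 1, 0, 0, 0, 0, -0.2, 0.1, 1, 0, 0, 0, 0, -0.2, 0.1, 1], force=35)

```text
time: 6.35
tcp_pos: [562.8, 245.1, 45.9]
ee_rot: [[0.968, 0.252, 0.0], [0.252, -0.968, 0.0], [0.0, -0.0, -1.0]]
wrist_force: [-0.9, -0.2, -0.0]
width: 0.609
```

Emit:
send_rows(series=[0, 0, 0, 0, 0, 0, 1, 0, 0, 0, 0, 0, 0, 1, 0, 0, 0, 0, 0, 0, 1, 0, 0, 0, 0, 0, 0, 1, 0, 0, 0, 0, 0, 0, 1])

```text
time: 6.98
tcp_pos: [562.7, 244.9, 45.6]
ee_rot: [[0.968, 0.252, -0.0], [0.252, -0.968, -0.0], [-0.0, 0.0, -1.0]]
wrist_force: [0.1, 0.3, -1.8]
width: 0.162
```

Gripped (opening 15 mm, and the rod is 16 mm). Now lift gently.

Emit:
send_rows(series=[0, 0, 0, 0, 0, -0.5, 1, 0, 0, 0, 0, 0, -2, 1, 0, 0, 0, 0, 0, -5, 1, 0, 0, 0, 0, 0, -9, 1, 0, 0, 0, 0, 0, -13, 1])

```text
time: 7.6
tcp_pos: [562.6, 245.2, 178.1]
ee_rot: [[0.968, 0.252, 0.0], [0.252, -0.968, 0.0], [0.001, -0.0, -1.0]]
wrist_force: [0.8, -0.4, -2.4]
width: 0.167
```

Emit:
send_rows(series=[0, 0, 0, -2, 3, -2, 1, 0, 0, 0, -5, 7, -4, 1, 0, 0, 0, -8, 11, -4, 1, 0, 0, 0, -11, 15, -4, 1, 0, 0, 0, -14, 19, -4, 1])

```text
time: 8.22
tcp_pos: [474.4, 24.6, 216.9]
ee_rot: [[0.968, 0.252, 0.001], [0.252, -0.968, 0.0], [0.001, 0.0, -1.0]]
wrist_force: [-0.0, -0.2, -3.0]
width: 0.16
```

```bash
python3 -c "
from h import *
go([448,-15,215],[.968,.252]); print(robot.get_state())"
```

```text
shift cm [-3.56  3.17  0.19] t 8.22
turn [ 0.    -0.001  0.   ]
{'time': 8.225, 'joints': array([ 0.0561621 ,  0.0980171 , -0.25892874,  2.01350848,  0.02927218,
        1.03204003, -1.53243075]), 'dq': array([ 0.50119624, -0.33529173,  0.25729535,  0.37227165, -0.1356642 ,
       -0.06422384,  0.8058515 ]), 'joint_efforts': array([ -8.06250751, -53.00755978,  -3.96162942, -45.86096406,
         0.18352652,   0.28749039,  -2.77855508]), 'tcp_pos': array([474.41696666,  24.64708817, 216.93438196]), 'ee_rot': array([[ 9.67680165e-01,  2.52176537e-01,  1.44636428e-03],
       [ 2.52176474e-01, -9.67681236e-01,  2.28690852e-04],
       [ 1.45729004e-03,  1.43439443e-04, -9.99998928e-01]]), 'wrist_force': array([-0.02029901, -0.20556286, -2.9921508 ]), 'moment': array([-0.0907197 , -0.08194238,  0.03159536]), 'width': 0.16019712288567803}
```

The force of −3 N matches both lids (2.75 N). I move nearer to the pot and look.

Emit:
send_rows(series=[0, 0, 0, -2, 3, 0.3, 1, 0, 0, 0, -2, 3, 0.3, 1, 0, 0, 0, -2, 3, 0.3, 1, 0, 0, 0, -2, 3, 0.3, 1])

```text
time: 8.72
tcp_pos: [463.7, -7.1, 213.1]
ee_rot: [[0.967, 0.254, 0.0], [0.254, -0.967, 0.0], [0.001, -0.0, -1.0]]
wrist_force: [-0.3, -0.0, -2.6]
width: 0.166
```

Run:
```python
from h import *
s,p,d=snap("wrist"); P=cloud("wrist",d,s); z=P[...,2]; save("w3.png",p); print(s["tcp_pos"],s["ee_rot"].round(4).tolist())
C=lambda q:[np.round(v,1) for v in cv2.minEnclosingCircle(q[:,:2].astype(np.float32))]
near=np.hypot(P[...,0]-479,P[...,1]+131)<48
m=near&(z>88)&(z<100); q=P[m]; print("pot",len(q),C(q),np.median(q,0))
m=near&(z>90)&(z<100); q=P[m]; A=np.c_[2*q[:,:2],np.ones(len(q))]; x=np.linalg.lstsq(A,(q[:,:2]**2).sum(1),rcond=None)[0]; print("lsq",x[:2],np.sqrt(x[2]+x[0]**2+x[1]**2),q[:,2].mean())
# lid in hand
t=s["tcp_pos"]; h=np.hypot(P[...,0]-t[0],P[...,1]-t[1])
m=(h<70)&(z>t[2]-32)&(z<t[2]-20); q=P[m]; print("cover",len(q),C(q),np.median(q,0)-t)
c,res,_,_=np.linalg.lstsq(np.c_[q[:,:2]-q[:,:2].mean(0),np.ones(len(q))],q[:,2],rcond=None); print("tilt",c[:2])
```

```text
[463.71234755  -7.09622112 213.12037177] [[0.9673, 0.2535, 0.0005], [0.2535, -0.9673, 0.0003], [0.0006, -0.0002, -1.0]]
pot 1098 [array([ 477.4, -130.5]), np.float64(41.3)] [ 478.9574372  -134.92080596   94.19159633]
lsq [ 477.85063975 -129.81804766] 38.71065393757054 93.97070644802268
cover 8289 [array([462.1,  -8.5]), np.float64(51.2)] [ 15.72031917   2.52431358 -26.42817919]
tilt [-0.00042815 -0.0088525 ]
```

View pics/w3.png

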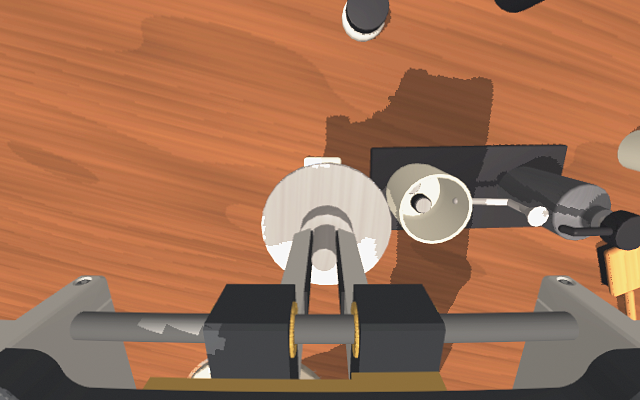

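The view shows the held lid at px (325,222), level, and the pot mouth at (428,208). The target TCP over the pot is about (478.5,−130).

```bash
python3 -c "
from h import *
go([478.5,-130,165],[.967,.254])"
```

```text
shift cm [-1.68 12.26  4.79] t 8.78
turn [-0.    -0.    -0.001]
```

Emit:
send_rows(series=[0, 0, 0, -0.6, 4.2, 0, 1, 0, 0, 0, -1.2, 8.5, 0, 1, 0, 0, 0, -1.6, 12.2, 0, 1, 0, 0, 0, -1.6, 12.2, 2.5, 1, 0, 0, 0, -1.6, 12.2, 4.8, 1])

```text
time: 9.4
tcp_pos: [479.0, -130.0, 164.1]
ee_rot: [[0.968, 0.252, 0.0], [0.252, -0.968, 0.0], [0.0, -0.0, -1.0]]
wrist_force: [-0.7, 0.3, -2.9]
width: 0.164
```

Emit:
send_rows(series=[0, 0, 0, 0, 0, 0, 1, 0, 0, 0, 0, 0, 0, 1, 0, 0, 0, 0, 0, 0, 1])

```text
time: 9.78
tcp_pos: [479.3, -130.1, 165.7]
ee_rot: [[0.968, 0.252, 0.001], [0.252, -0.968, -0.0], [0.001, 0.001, -1.0]]
wrist_force: [0.2, -0.0, -2.9]
width: 0.165
```

```bash
python3 -c "
from h import *
go([478.5,-130,143],[.967,.254])"
```

```text
shift cm [-0.07 -0.03  2.27] t 9.78
turn [ 0.001 -0.001 -0.002]
```

Centred. I lower it slowly: first to just inside the mouth, then towards home, watching the force.

Emit:
send_rows(series=[0, 0, 0, -0.05, 0, 1, 1, 0, 0, 0, -0.05, 0, 1.8, 1, 0, 0, 0, -0.05, 0, 2.3, 1, 0, 0, 0, -0.05, 0, 2.6, 1, 0, 0, 0, -0.05, 0, 2.8, 1])

```text
time: 10.4
tcp_pos: [478.2, -130.4, 136.6]
ee_rot: [[0.968, 0.252, -0.0], [0.252, -0.968, 0.0], [-0.0, -0.0, -1.0]]
wrist_force: [0.3, -0.7, -2.4]
width: 0.164
```

Emit:
send_rows(series=[0, 0, 0, 0, 0, 0.15, 1, 0, 0, 0, 0, 0, 0.3, 1, 0, 0, 0, 0, 0, 0.4, 1, 0, 0, 0, 0, 0, 0.5, 1, 0, 0, 0, 0, 0, 0.5, 1])

```text
time: 11.02
tcp_pos: [478.1, -130.4, 131.7]
ee_rot: [[0.968, 0.252, -0.0], [0.252, -0.968, 0.0], [-0.0, -0.0, -1.0]]
wrist_force: [-0.2, 0.8, -2.1]
width: 0.163
```

Emit:
send_rows(series=[0, 0, 0, 0, 0, 0.05, 1, 0, 0, 0, 0, 0, 0.1, 1, 0, 0, 0, 0, 0, 0.15, 1, 0, 0, 0, 0, 0, 0.2, 1, 0, 0, 0, 0, 0, 0.2, 1])

```text
time: 11.65
tcp_pos: [478.3, -130.7, 130.2]
ee_rot: [[0.968, 0.252, 0.001], [0.252, -0.968, -0.0], [0.0, 0.0, -1.0]]
wrist_force: [-2.7, -1.1, 7.0]
width: 0.16
```

Contact at z≈130, the expected seated height. I unload slightly and open.

Emit:
send_rows(series=[0, 0, 0, 0, 0, -0.1, 1, 0, 0, 0, 0, 0, -0.1, 1, 0, 0, 0, 0, 0, -0.1, 0.3, 0, 0, 0, 0, 0, -0.1, 0.3, 0, 0, 0, 0, 0, -0.1, 0.3])

```text
time: 12.28
tcp_pos: [478.2, -130.4, 130.8]
ee_rot: [[0.968, 0.252, 0.0], [0.252, -0.968, 0.0], [0.0, -0.0, -1.0]]
wrist_force: [0.3, 0.4, -0.7]
width: 0.448
```

Emit:
send_rows(series=[0, 0, 0, 0, 0, 0, 0.3, 0, 0, 0, 0, 0, 0, 0.3, 0, 0, 0, 0, 0, 0, 0.3, 0, 0, 0, 0, 0, -2, 0.3, 0, 0, 0, 0, 0, -6, 0.3])

```text
time: 12.9
tcp_pos: [477.1, -130.2, 190.4]
ee_rot: [[0.968, 0.252, -0.003], [0.252, -0.968, 0.001], [-0.003, -0.001, -1.0]]
wrist_force: [-0.1, 0.5, 0.5]
width: 0.698
```

```bash
cat > chk.py <<'E'
from h import *
s,p,d=snap("wrist"); P=cloud("wrist",d,s); z=P[...,2]; print(s["tcp_pos"],s["width"],s["time"])
C=lambda q:[np.round(v,1) for v in cv2.minEnclosingCircle(q[:,:2].astype(np.float32))]
near=np.hypot(P[...,0]-478,P[...,1]+130)<65
for n,lo,hi in (("rod",152,162),("collar",122,130),("cover",100,108)):
    m=near&(z>lo)&(z<hi); q=P[m]
    if len(q)<10: print(n,len(q)); continue
    c=np.linalg.lstsq(np.c_[q[:,:2]-q[:,:2].mean(0),np.ones(len(q))],q[:,2],rcond=None)[0]
    print(n,len(q),C(q),np.median(q,0).round(1),"tilt",c[:2].round(3))
E
cat chk.py > /dev/null; (cat chk.py; echo 'save("w4.png",p)') | python3 -
```

```text
[ 477.14996652 -130.18565934  190.35225132] 0.6982503888952158 12.9
rod 303 [array([ 478.3, -129.9]), np.float64(8.1)] [ 478.9 -129.5  156.7] tilt [-0.092 -0.015]
collar 804 [array([ 478. , -131.8]), np.float64(19.8)] [ 483.5 -129.5  125.6] tilt [-0.007 -0.005]
cover 6469 [array([ 477.7, -131.8]), np.float64(50.9)] [ 485.4 -129.6  103.8] tilt [-0.001 -0.001]
```

View pics/w4.png

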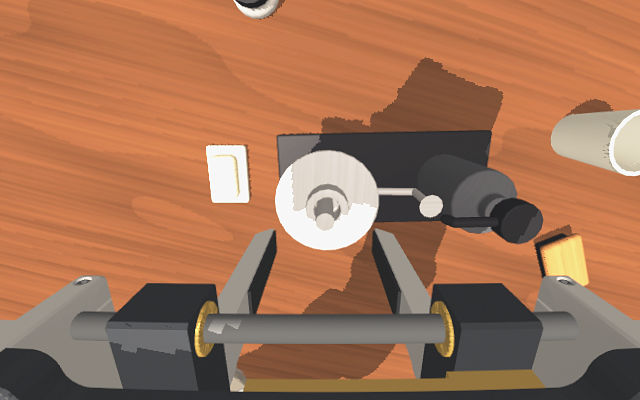

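The lids are seated and level: rod top 156.7, collar 125.6, cover 103.8, against an expected 157, 126 and 104. In the view the lids are at px (327,200). Now I descend around the collar.

```bash
python3 -c "
from h import *
go([478,-131.3,106],[.967,.254])"
```

```text
shift cm [-0.22  0.01  9.  ] t 12.95
turn [ 0.002 -0.004 -0.002]
```

Emit:
send_rows(series=[0, 0, 0, 0, 0, 2, 0.3, 0, 0, 0, 0, 0, 4, 0.3, 0, 0, 0, 0, 0, 6, 0.3, 0, 0, 0, 0, 0, 7, 0.3, 0, 0, 0, 0, 0, 7, 0.3])

```text
time: 13.58
tcp_pos: [477.9, -130.3, 120.4]
ee_rot: [[0.968, 0.252, -0.001], [0.252, -0.968, 0.0], [-0.001, -0.0, -1.0]]
wrist_force: [-0.2, -0.2, 0.1]
width: 0.696
```

```bash
python3 -c "
from h import *
go([478,-131.3,106],[.967,.254])"
```

```text
shift cm [-0.01  0.1   1.44] t 13.57
turn [-0.     0.001 -0.002]
```

Emit:
send_rows(series=[0, 0, 0, 0, 0.1, 0.7, 0.3, 0, 0, 0, 0, 0.1, 1.2, 0.3, 0, 0, 0, 0, 0.1, 1.4, 0.3, 0, 0, 0, 0, 0.1, 1.4, 0.3, 0, 0, 0, 0, 0.1, 1.4, 0.3])

```text
time: 14.2
tcp_pos: [478.5, -131.4, 106.9]
ee_rot: [[0.968, 0.252, 0.0], [0.252, -0.968, 0.0], [0.0, 0.0, -1.0]]
wrist_force: [0.0, -0.8, -0.6]
width: 0.698
```

Now close gently on the collar, going 1 mm lower.

Emit:
send_rows(series=[0, 0, 0, 0, 0, 0.1, 0.3, 0, 0, 0, 0, 0, 0.1, 0.45, 0, 0, 0, 0, 0, 0.1, 0.55, 0, 0, 0, 0, 0, 0.1, 0.65, 0, 0, 0, 0, 0, 0.1, 0.8], force=20)

```text
time: 14.82
tcp_pos: [478.4, -131.4, 105.8]
ee_rot: [[0.968, 0.252, 0.0], [0.252, -0.968, 0.0], [0.0, -0.0, -1.0]]
wrist_force: [0.8, -0.5, -0.2]
width: 0.414
```

Emit:
send_rows(series=[0, 0, 0, 0, 0, 0, 1, 0, 0, 0, 0, 0, 0, 1, 0, 0, 0, 0, 0, 0, 1, 0, 0, 0, 0, 0, 0, 1])

```text
time: 15.32
tcp_pos: [478.4, -131.4, 105.8]
ee_rot: [[0.968, 0.252, 0.0], [0.252, -0.968, 0.0], [0.0, -0.0, -1.0]]
wrist_force: [0.5, -0.2, 1.4]
width: 0.415
```

Emit:
send_rows(series=[0, 0, 0, 0, 0, -0.2, 1, 0, 0, 0, 0, 0, -0.5, 1, 0, 0, 0, 0, 0, -1, 1, 0, 0, 0, 0, 0, -1.6, 1, 0, 0, 0, 0, 0, -2.4, 1])

```text
time: 15.95
tcp_pos: [478.3, -131.4, 130.3]
ee_rot: [[0.968, 0.252, -0.0], [0.252, -0.968, 0.0], [0.0, -0.0, -1.0]]
wrist_force: [0.5, 0.3, -1.2]
width: 0.418
```

Emit:
send_rows(series=[0, 0, 0, 0, 0, -1, 1, 0, 0, 0, 0, 0, -2, 1, 0, 0, 0, 0, 0, -3.2, 1, 0, 0, 0, 0, 0, -4.4, 1, 0, 0, 0, 0, 0, -5.6, 1])

```text
time: 16.58
tcp_pos: [478.4, -131.4, 186.7]
ee_rot: [[0.968, 0.252, 0.0], [0.252, -0.968, 0.0], [0.0, 0.0, -1.0]]
wrist_force: [-0.1, 0.0, -1.5]
width: 0.417
```

Emit:
send_rows(series=[0, 0, 0, 0, 0, -1.2, 1, 0, 0, 0, 0, 0, -2.2, 1, 0, 0, 0, 0, 0, -2.8, 1, 0, 0, 0, 0, 0, -3, 1, 0, 0, 0, 0, 0, -3, 1])

```text
time: 17.2
tcp_pos: [478.3, -131.3, 215.6]
ee_rot: [[0.968, 0.252, -0.0], [0.252, -0.968, 0.0], [-0.0, -0.0, -1.0]]
wrist_force: [-0.8, 0.2, -1.9]
width: 0.414
```

Run:
```python
from h import *
s,p,d=snap("wrist"); P=cloud("wrist",d,s); z=P[...,2]; t=s["tcp_pos"]; print(t,s["width"],s["time"],s["wrist_force"],abs(s["dq"]).max())
m=(np.hypot(P[...,0]-t[0],P[...,1]-t[1])<60)&(z>t[2]-10)&(z<t[2]+4); q=P[m]
c=np.linalg.lstsq(np.c_[q[:,:2]-q[:,:2].mean(0),np.ones(len(q))],q[:,2],rcond=None)[0]
print("cover",len(q),cv2.minEnclosingCircle(q[:,:2].astype(np.float32)),np.median(q[:,2]),c)
s,a,d=snap("top"); s,b,e=snap("scene"); 
for n,dd in (("top",d),("scene",e)):
    P=cloud(n,dd); r=np.hypot(P[...,0]-478,P[...,1]+130)
    for lo,hi in ((75,115),(115,170),(185,240)):
        m=(r<55)&(P[...,2]>lo)&(P[...,2]<hi); q=P[m]
        if len(q)>5: print(n,lo,len(q),q.min(0).round(),q.max(0).round())
K,k1,W=cam("scene"); c=W[:3,:3].T@(np.array([478,-130,150])-W[:3,3]); u,v=(K@(c/c[2]))[:2].astype(int); print(u,v)
cr=b[max(v-90,0):v+90,max(u-120,0):u+120]; save("s5.png",cv2.resize(cr,None,fx=3,fy=3,interpolation=cv2.INTER_CUBIC))
```

```text
[ 478.27482815 -131.32293461  215.59506173] 0.4136642839906288 17.2 [-0.80004662  0.20105238 -1.87231258] 0.006124085468525278
cover 9587 ((477.2440490722656, -130.8908233642578), 51.203208923339844) 213.64825888531118 [-6.41216462e-03 -2.01827742e-03  2.13662799e+02]
scene 75 580 [ 433. -175.   75.] [528. -85. 112.]
scene 115 66 [ 472. -137.  115.] [ 489. -122.  159.]
scene 185 696 [ 427. -180.  201.] [530. -79. 240.]
309 166
```

View pics/s5.png

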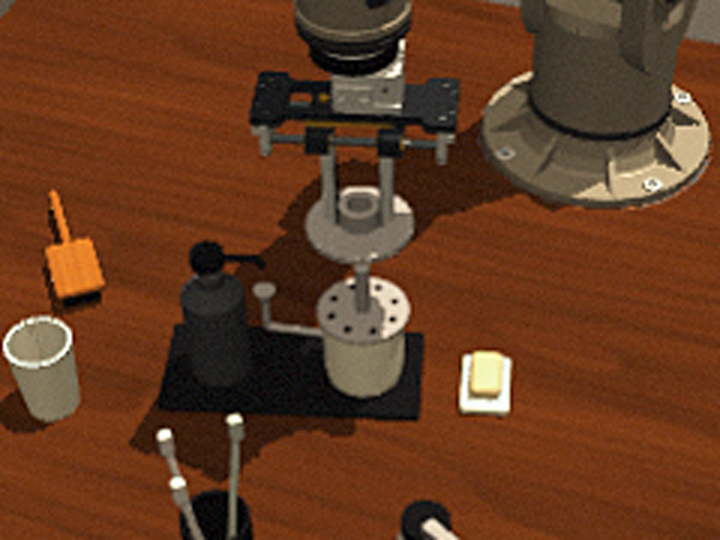

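The outer lid is held level at px (360,230) of the crop. The inner lid is flat on the pot at px (363,310), its rod standing free below the outer lid. I check the flange height, let things settle and hand in.

Emit:
send_rows(series=[0, 0, 0, 0, 0, 0, 1, 0, 0, 0, 0, 0, 0, 1, 0, 0, 0, 0, 0, 0, 1, 0, 0, 0, 0, 0, 0, 1])

```text
time: 17.85
tcp_pos: [478.4, -131.3, 215.8]
ee_rot: [[0.968, 0.252, 0.0], [0.252, -0.968, 0.0], [0.0, -0.0, -1.0]]
wrist_force: [-0.0, -0.7, -1.0]
width: 0.414
```

Run:
```python
from h import *
s,b,e=snap("scene"); P=cloud("scene",e); r=np.hypot(P[...,0]-478,P[...,1]+130); q=P[(r>15)&(r<42)&(P[...,2]>90)&(P[...,2]<112)]
c=np.linalg.lstsq(np.c_[q[:,:2]-q[:,:2].mean(0),np.ones(len(q))],q[:,2],rcond=None)[0]; print("flange z,tilt",np.median(q[:,2]),c[:2],s["tcp_pos"],s["width"])
if abs(np.median(q[:,2])-100)<4: print(order.finish_job())
```

```text
flange z,tilt 99.04439005884956 [-0.00669185  0.00144454] [ 478.38178592 -131.33782238  215.76782354] 0.41422987772102887
the job is handed in; nothing more can be done
None
```

The job is done and handed in at about 18 s of robot time, in the order asked.

- **Dose:** I pressed the cap down 10 mm to its stop (about 23 N at the wrist). It came back up to 169.7 mm, against 170 expected.
- **Lids on the pot:** I carried both lids by the rod and set them down with about 7 N of contact. After I let go, the rod top, collar and cover were all within 0.5 mm of their seated heights, and level.
- **Outer lid:** I lifted it by the collar. Its lower edge is now at about 206 mm, roughly 49 mm above the rod, and it is held still and level.
- **Inner lid afterwards:** The flange top measured 99 mm against 100 expected, with under 0.01 rad of tilt, so it is still seated.

One camera check failed: a top-view depth reading of the cap came out meaningless (720 mm), probably because the arm was in view, so I relied on the wrist reading. I did not measure the bystanders again at the end. No move touched them, and the ones visible in the last picture looked in place.

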